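# Dispense the two tall hop tins from the indexed sample carrier

### The job

Two tall and two short hop-sample tins stand in the four bays of the sliding carrier on the brewing bench. Dispense both tall tins onto the landing, leaving the short ones in their bays: for each, slide the carrier by its post until that tin's bay lines up with the ejector's pointer, push the ejector paddle fully home so that the tin is pushed out, and let it spring back. Finally slide the carrier fully to its right-hand end stop; do not touch the tins with the gripper and leave the things standing around where they are.

Things in the scene. Friction and masses are not known exactly. Their poses are not given: they have to be found in the camera images.
- base: fixed dark base plate 460 mm (y) by 100 mm (x), 10 mm thick, flat on the bench, seldom square to the robot. Origin at the centre of its underside; x points away from the robot along the ejector's stroke, y to the left along the carrier's rails, z up. On its centre line (y = 0): the ejector on the robot's side, the landing on the far side
- pointer (a point): tip of the thin steel pointer on top of the ejector's dark steel guide block, 60 mm above the bench, over the base's y = 0. The fixed block is 50 mm wide (y), x -62 to -30 mm from the base's origin, top 57 mm above the bench
- landing (a point): centre of the landing's floor, 19 mm above the bench: a fixed aluminium tray, x 27 to 126 mm from the base's origin, 58 mm wide between 14 mm high side walls, with an end wall. Tins pushed out stay standing on it; the second one pushes the first farther along. Axes as the base
- carrier (a joint): aluminium carrier, 198 mm long in y, on rails: position in m along the base's +y, -0.115 (right-hand, -y, end stop) to +0.115 (left-hand stop), 0 = centred on the base (the start). About 2.5 N of friction; it stays where it is left. The bay at offset b from its middle is lined up with the ejector and pointer when the joint reads -b. It can move only with the ejector back out
- carrier_mid (a point): middle of the carrier's floor, 20 mm above the bench; axes as the base. Four bays centred at y = -72, -24, 24, 72 mm from here, each 42 mm wide between 20 mm high dividers, open to +x, where a small spring roller holds the tin; at the back a 26 mm opening for the 14 mm wide ejector bar: lined up within 5 mm is enough, farther off the bar jams on the bay's wall
- post_top (a point): centre of the top of the carrier's upright steel post, 14 mm diameter, from 20 to 80 mm above the bench, on a flat arm at the carrier's left (+y) end, 165 mm from the carrier's middle; 59 mm of free room between the post and the carrier's end wall. Push the post sideways, or pinch it, to slide the carrier
- ejector (a joint): spring ejector: m pressed, 0 = out (rest), 0.064 = fully home (end stop); pressing moves along the base's +x. It takes about 2 N at the start and 10 N at the end, a little more while the tin passes the roller; it springs back when released
- paddle (a point): centre of the robot-side face of the ejector's upright black paddle, 65 mm above the bench; the paddle is 36 mm wide (y), 8 mm thick, from 22 to 85 mm above the bench; moves with the ejector. Push here along the base's +x. In +x, the guide block stands 64 mm in front of the paddle
- tall_a: tall round plain aluminium sample tin, 38 mm diameter, 46 mm high, about 60 g, standing at the start in one of the carrier's four bays (which bay varies). Origin at the centre of its underside, z up along its axis
- tall_b: tall round plain aluminium sample tin, 38 mm diameter, 46 mm high, about 60 g, standing at the start in one of the carrier's four bays (which bay varies). Origin at the centre of its underside, z up along its axis
- short_a: short round plain aluminium sample tin, 38 mm diameter, 28 mm high, about 40 g, standing at the start in one of the carrier's four bays (which bay varies). Origin at the centre of its underside, z up along its axis
- short_b: short round plain aluminium sample tin, 38 mm diameter, 28 mm high, about 40 g, standing at the start in one of the carrier's four bays (which bay varies). Origin at the centre of its underside, z up along its axis
- fitting: bystander: stepped brass fitting 32 mm across, 34 mm high, on the bench to the robot side of the base; origin at centre of underside
- coupling: bystander: copper coupling 30 mm across, 36 mm high, on the bench to the robot side of the base; origin at centre of underside
- mug_a: bystander: white mug 80 mm across, 75 mm high, past the right (-y) end of the base; origin at centre of underside
- mug_b: bystander: brown earthenware mug 80 mm across, 75 mm high, on the far side near the left end of the rails; origin at centre of underside
- flask: bystander: amber bottle 62 mm across, 130 mm high, past the right (-y) end of the base; origin at centre of underside
- spoon: bystander: wooden spoon lying past the left (+y) end of the base; origin at its middle

How it is judged (in metres and radians):
On the way, in this order (a step that is already met when the one before it is completed fails the run):
1. the ejector is fully home and has pushed one tall tin out onto the landing (value of joint ejector above 0.055 m and ((x of tall_a in the frame of base between 0.04 and 0.115 m and y of tall_a in the frame of base between -0.02 and 0.02 m and z of tall_a in the frame of base between 0.012 and 0.028 m and angle between tall_a's own z axis and vertical below 0.15 rad) or (x of tall_b in the frame of base between 0.04 and 0.115 m and y of tall_b in the frame of base between -0.02 and 0.02 m and z of tall_b in the frame of base between 0.012 and 0.028 m and angle between tall_b's own z axis and vertical below 0.15 rad))), for 0.05 s.
2. the ejector has sprung back (value of joint ejector below 0.006 m), for 0.1 s.
3. the ejector is fully home again and both tall tins are on the landing (value of joint ejector above 0.055 m and x of tall_a in the frame of base between 0.04 and 0.115 m and y of tall_a in the frame of base between -0.02 and 0.02 m and z of tall_a in the frame of base between 0.012 and 0.028 m and angle between each of tall_a, tall_b's own z axis and vertical below 0.15 rad and x of tall_b in the frame of base between 0.04 and 0.115 m and y of tall_b in the frame of base between -0.02 and 0.02 m and z of tall_b in the frame of base between 0.012 and 0.028 m), for 0.05 s.
4. the ejector has sprung back again (value of joint ejector below 0.006 m), for 0.1 s.
At the end, for the whole second after the job is handed in: Both tall tins stand upright and at rest on the landing (centres 40 to 115 mm beyond the base's middle, within 20 mm of its centre line), both short tins stand in carrier bays, the ejector is back out (under 6 mm) and the carrier is within 6 mm of its right-hand stop (x of tall_a in the frame of base between 0.04 and 0.115 m and y of tall_a in the frame of base between -0.02 and 0.02 m and z of tall_a in the frame of base between 0.012 and 0.028 m and angle between each of tall_a, tall_b, short_a, short_b's own z axis and vertical below 0.15 rad and x of tall_b in the frame of base between 0.04 and 0.115 m and y of tall_b in the frame of base between -0.02 and 0.02 m and z of tall_b in the frame of base between 0.012 and 0.028 m and x of short_a in the frame of carrier_mid between -0.015 and 0.015 m and z of each of short_a, short_b in the frame of carrier_mid below 0.006 m and x of short_b in the frame of carrier_mid between -0.015 and 0.015 m and value of joint ejector below 0.006 m and value of joint carrier below -0.109 m and linear speed of each of tall_a, tall_b, short_a, short_b below 0.02 m/s); the robot touches nothing.
It fails at once if the gripper's fingers push or grip a tin (over 1 N) (contact force between the fingers and tall_a above 1 N or contact force between the fingers and tall_b above 1 N or contact force between the fingers and short_a above 1 N or contact force between the fingers and short_b above 1 N).
It fails at once if a short tin is pushed out of its bay (x of any of short_a, short_b in the frame of carrier_mid above 0.03 m).
It fails at once if a bystander is moved more than 30 mm or knocked over (distance of any of fitting, coupling, mug_a, mug_b, flask, spoon from where it was at the start of the episode above 0.03 m or angle between any of fitting, coupling, mug_a, mug_b, flask, spoon's own z axis and vertical above 0.5 rad).
It also fails if it takes over 66 s, if anything falls off the work surface, if the arm or the gripper's body presses on something with over 40 N, if the wrist force passes 120 N, or if a joint passes its speed limit or range.

### The arm

A 6-joint arm with a two-finger parallel gripper is mounted at the origin on the work surface. World frame = base frame: x ahead of the robot, y to its left, z up, the work surface at z = 0. Lengths are in mm, angles in rad, forces in N, time in s.
With the tool pointing down it reaches from about 350 to 975 mm from the base axis. Payload 7.1 kg.
Tool frame: the origin (TCP) lies midway between the tips of the shut fingers; the grasp point (between the pads) lies 19 mm behind it; z points along the fingers, y is the line along which they close (so a half turn about z gives the same grasp; the last joint's range is limited). The gripper opens to 88 mm and grips with 3 to 60 N. Pads are 20 mm wide; open, the fingers measure 115 mm over their backs; the gripper's body (75 mm by 178 mm) begins 61 mm behind the grasp point.
Start: joints at [-1.131, 0.423, 1.63, -0, 1.089, -0.019], TCP at [276.809, -560.34, 222.675] pointing down, gripper open.
Joint ranges: [-3, 3], [-0.9, 2.11], [0.09, 2.58], [-1.31, 4.45], [0.11, 2.69], [-2.54, 2.54]. Speed limits (rad/s): [2.39, 2.39, 3.01, 3.14, 3.14, 3.14].

### API

Orientations are given as a rotation vector (axis times angle).
In Python, from workcell import get_obs, get_image, camera_params, close_job gives the robot as it stands.
- The arm moves only by the shell command python3 -m creep 'ROWS' [OPENING]. ROWS is a JSON object of lists of equal length, an entry for each row: "delta_pos": the shift along the tool's x, y, z in m, a list of three; "twist": the turn, a rotation vector about the tool's x, y, z in degrees, a list of three. A call has 1 to 20 rows; each row shifts and turns the commanded pose from where the row before left it, along the tool's axes as they then stand; what a row does not reach is not made up. A row lasts 1/12 s, in which the tool goes at most 41.7 mm and 7.16 degrees, less where a joint would pass 70% of its speed; a pose out of reach is approached as far as the arm can. A call with a gripper value outside its range is refused whole. OPENING is the opening, from 0 (shut) to 1 (fully open), set as the call begins (- or left out, the last holds). The fingers move at their own pace and stop on an object; the grip force is fixed at half the most. Time passes only in rows, so rows that do not move let the fingers close. It gives the time, the measured TCP pose, the force, the opening and the grip force at its end, in the units of the state.
- get_obs(): the state, without advancing time (a new reading comes with each control period).
- get_image(name): name is "scene" or "top" or "wrist"; returns (picture, depth): 480x640x3 uint8, red, green, blue; 480x640 float32, mm along the optical axis (not along the pixel's ray), 0 where there is no reading.
- camera_params(name): a dict with "camera_matrix" (3x3 intrinsics, pixels), "k1" (the pictures are not rectified: a ray, as slopes to the right and down, at radius r is drawn at 1 + k1 r^2 times it, then the intrinsics apply), "extrinsics" (4x4, takes a point from camera to world coordinates). Camera axes: x right, y down, z forward; pixel columns grow to the right and rows downward; lengths in mm; the calibration is good to about 2 mm. A picture is of the moment at which its call begins: read the wrist's pose just before it. camera_params takes no time and is no camera call; for the wrist camera it gives the pose at the moment of the call.
- close_job(): hands the job in; it is judged then, once.
The state is a dict: "t": time; "qpos": joint angles; "qvel": joint speeds; "joint_torque": joint torques, N m; "ee_pos": TCP position; "orientation": TCP orientation; "ft_force": force on the tool from outside, world axes, zero at the start; "moment": the same for the moment, N m; "width": finger opening in mm; "grasp_force": force on a finger pad.
Only numpy, scipy, OpenCV 4.12 (cv2) and the standard library are available. Lean on these libraries where they do the work, as an engineer would, in place of code of your own. Each camera call takes 0.05 s, during which the arm holds its last target. There are 200 camera calls.

## Working session

There is one attempt and no reset: what is moved stays moved. The work goes in short steps, Python scripts to look and compute and a shell command to move; the robot and the scene stay as the last step left them, time stands still between calls to the robot, and variables do not carry over. Pictures are saved under pics/ and viewed, at most 10 in all, crops included, and the job is handed in when it is done.

```bash
mkdir -p pics; cat > h.py <<'E'
import numpy as np, cv2
from workcell import *
from scipy.spatial.transform import Rotation as R
def snap(n,f):
    im,d=get_image(n); cv2.imwrite('pics/'+f+'.png',im[:,:,::-1]); np.save('pics/'+f+'_d.npy',d); return im,d
def rays(n,px):
    p=camera_params(n);K=np.array(p['camera_matrix'],float);E=np.array(p['extrinsics'])
    px=np.array(px,float).reshape(-1,1,2)
    s=cv2.undistortPoints(px,K,np.array([p['k1'],0,0,0.]))[:,0]
    d=np.c_[s,np.ones(len(s))]@E[:3,:3].T
    return E[:3,3],d
def onz(n,px,z):
    o,d=rays(n,px); t=(np.asarray(z)-o[2])/d[:,2]; return o+d*t[:,None]
def deproj(n,d):
    v,u=np.mgrid[:480,:640]; o,r=rays(n,np.c_[u.ravel(),v.ravel()])
    return (o+r*d.ravel()[:,None]).reshape(480,640,3)
E
python3 - <<'E'
from h import *
for n in('top','scene'):
    im,d=snap(n,n+'0'); p=camera_params(n); print(n,np.round(p['extrinsics'],3).tolist(),p['camera_matrix'],p['k1'],(d>0).mean())
o=get_obs();print(o['t'],o['ee_pos'],o['orientation'],o['width'])
E
```

```text
top [[0.062, -0.975, 0.212, 315.738], [-0.998, -0.061, 0.013, -13.398], [0.001, -0.212, -0.977, 1230.202], [0.0, 0.0, 0.0, 1.0]] [[481.81953782   0.         330.68517293]
 [  0.         481.81953782 243.22445714]
 [  0.           0.           1.        ]] -0.05427082780746601 0.99591796875
scene [[0.7, 0.612, -0.368, 955.503], [0.714, -0.592, 0.374, -388.578], [0.011, -0.525, -0.851, 948.838], [0.0, 0.0, 0.0, 1.0]] [[510.73723475   0.         321.29050172]
 [  0.         510.73723475 238.21794508]
 [  0.           0.           1.        ]] 0.006874662325193817 0.9958463541666667
0.1 [ 276.57760845 -559.90698858  221.96958233] [-3.05797922e+00 -7.14027987e-01  4.94938697e-04] 88.11575338164522
```

View pics/top0.png

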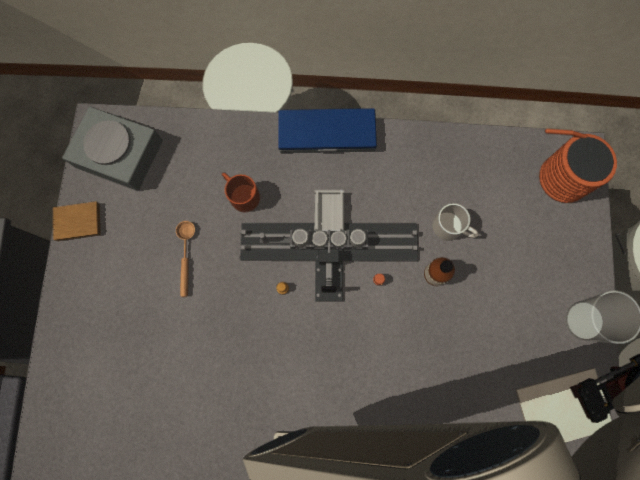

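View pics/scene0.png

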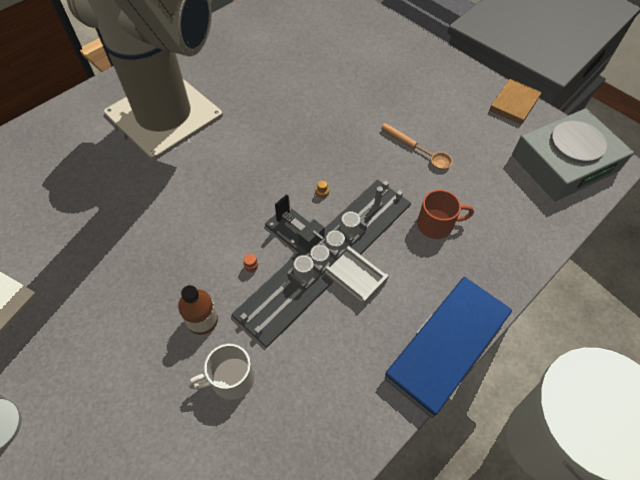

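The top view shows the base plate spanning about (240–419, 223–261), with tins at (299,237), (320,239), (338,239) and (358,237). The post is near (262,237) and the paddle near (328,275). The landing is at (329,210), the fitting at (282,288) and the coupling at (379,279). The outer tins look tall. Next I'll measure with depth and rays.

```bash
python3 - <<'E'
from h import *
im=cv2.imread('pics/top0.png'); d=np.load('pics/top0_d.npy'); P=deproj('top',d)
hsv=cv2.cvtColor(im,cv2.COLOR_BGR2HSV)
roi=np.zeros((480,640),bool); roi[218:266,235:424]=1
print('bench z',np.median(P[300:330,350:450,2]), 'plate z',np.median(P[255:259,250:300,2]))
m=roi&(hsv[:,:,2]<75)
m=cv2.morphologyEx(m.astype(np.uint8),cv2.MORPH_CLOSE,np.ones((9,9)))
m=cv2.morphologyEx(m,cv2.MORPH_OPEN,np.ones((7,7)))
c=max(cv2.findContours(m,0,cv2.CHAIN_APPROX_NONE)[0],key=cv2.contourArea)
q=onz('top',c[:,0],10)[:,:2].astype(np.float32)
print('plate rect',cv2.minAreaRect(q),cv2.boundingRect(c))
for u,v in((299,237),(320,239),(338,239),(358,237)):
    w=P[v-4:v+5,u-4:u+5,2]; print('tin',u,v,np.percentile(w,[10,50,90]).round(1),P[v,u].round(1))
big=cv2.resize(im[175:310,225:430],None,fx=3.8,fy=3.8,interpolation=cv2.INTER_CUBIC); cv2.imwrite('pics/topcrop.png',big)
# tall things in roi
for nm,(u0,u1,v0,v1),zlo in(('post',(240,285,222,250),55),('paddle',(315,345,255,300),70),('block',(310,350,240,275),50)):
    w=P[v0:v1,u0:u1].reshape(-1,3); w=w[w[:,2]>zlo]; print(nm,len(w),w.mean(0).round(1) if len(w) else '', w.min(0).round(1),w.max(0).round(1))
sc=cv2.imread('pics/scene0.png'); cv2.imwrite('pics/scenecrop.png',cv2.resize(sc[170:350,225:420],None,fx=3.3,fy=3.3,interpolation=cv2.INTER_CUBIC))
E
```

```text
bench z -0.9884690931493196 plate z 8.631251970789549
plate rect ((584.8045043945312, 5.005126953125), (124.85116577148438, 462.58099365234375), 3.7438948154449463) (241, 218, 179, 48)
tin 299 237 [62.7 65.3 67.9] [578.4  80.9  67. ]
tin 320 239 [43.9 47.  51.2] [581.   29.3  47. ]
tin 338 239 [44.6 47.6 49.6] [583.8 -15.9  47.1]
tin 358 237 [62.9 65.8 68.7] [587.3 -65.   67.7]
post 42 [543.  149.7 211.7] [315.7 -13.4  55.1] [ 580.3  178.9 1230.2]
paddle 53 [4.486e+02 2.000e-01 1.253e+02] [315.7 -16.   70.4] [ 457.6   17.8 1230.2]
block 276 [537.1   5.2  72.6] [315.7 -21.8  50. ] [ 577.9   43.8 1230.2]
```

View pics/topcrop.png

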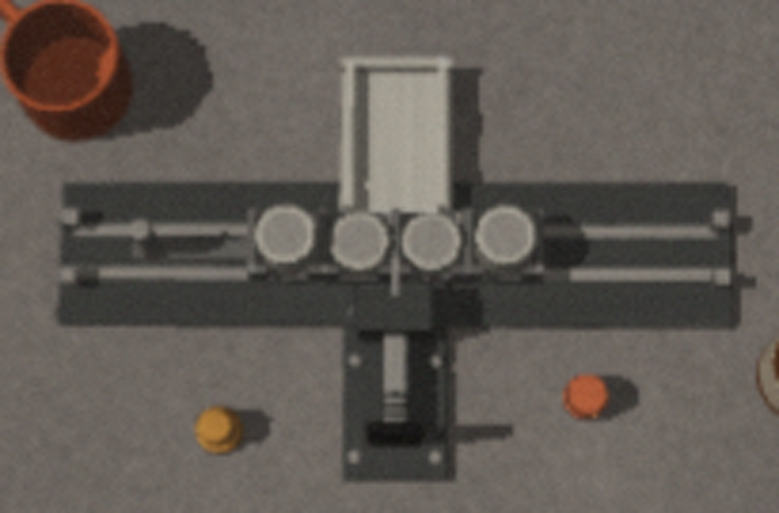

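View pics/scenecrop.png

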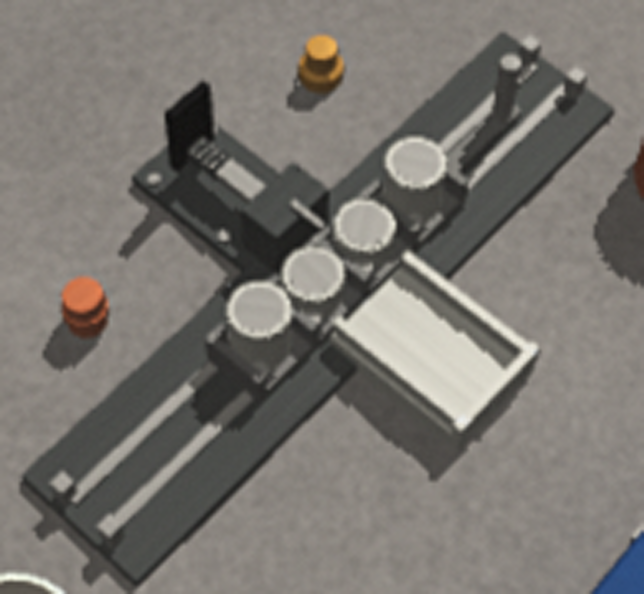

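The tall tins are at the outer bays (tops at 66 mm, against 48 mm for the short ones). In the top crop the plate corners are at (64,183), (735,184), (740,327) and (58,325). In the scene crop the post top is at (510,62). The scene crop also shows the paddle's top edge from (168,117) to (209,84).

```bash
cat >> h.py <<'E'
def fit2(M,Q):
    M=np.array(M,float);Q=np.array(Q,float)[:,:2];mc=M.mean(0);qc=Q.mean(0)
    A=M-mc;B=Q-qc; th=np.arctan2((A[:,0]*B[:,1]-A[:,1]*B[:,0]).sum(),(A*B).sum())
    c,s=np.cos(th),np.sin(th);Rm=np.array([[c,-s],[s,c]]);t=qc-Rm@mc
    return th,t,np.round(Q-(M@Rm.T+t),1)
E
python3 - <<'E'
from h import *
top=lambda a:np.array(a)/3.8+[225,175]-.37
sc=lambda a:np.array(a)/3.3+[225,170]-.35
mod=[(50,230),(50,-230),(-50,-230),(-50,230)]; tm=[(0,72),(0,24),(0,-24),(0,-72)]; tz=[66,48,48,66]
T=np.r_[onz('top',top([(64,183),(735,184),(740,327),(58,325)]),10),onz('top',top([(287,236),(361,241),(432,241),(506,236)]),tz)]
S=np.r_[onz('scene',sc([(613,108),(137,590),(24,484),(505,34)]),10),onz('scene',sc([(415,162),(365,225),(313,274),(259,309)]),tz)]
for Q in(T,S,(T+S)/2):
    th,t,r=fit2(mod+tm,Q);print('th',np.degrees(th),t,r.tolist())
    th,t,r=fit2(mod,Q[:4]);print('  plate',np.degrees(th),t)
def loc(p): return (np.array(p)[:,:2]-t)@np.array([[np.cos(th),-np.sin(th)],[np.sin(th),np.cos(th)]])
for n,p,z in(('top',top([(142,228)]),80),('scene',sc([(510,62)]),80),('top',top([(370,424),(420,424),(396,296)]),[85,85,60]),('scene',sc([(170,117),(208,84),(324,227)]),[85,85,60])):
    w=onz(n,p,z);print(n,w.round(1).tolist(),loc(w).round(1).tolist())
w=onz('top',top([(219,430),(587,393)]),[34,36]);print('fit/coup',w.round(1).tolist(),loc(w).round(1).tolist())
w=onz('scene',sc([(322,47),(83,295)]),[34,36]);print('fit/coup',w.round(1).tolist(),loc(w).round(1).tolist())
E
```

```text
th 3.425514047641177 [584.2584401    5.97781941] [[-0.4, 0.4], [0.1, -2.3], [-0.0, -2.0], [0.2, 0.4], [-0.5, 0.3], [0.4, 0.4], [0.4, 1.4], [-0.2, 1.4]]
  plate 3.419076454256621 [584.23787321   5.10889237]
th 3.726138045948166 [587.67879987   3.65599071] [[-1.3, -1.1], [-0.1, -1.5], [3.3, -0.1], [3.9, -0.4], [-1.4, 0.6], [-0.9, 0.9], [-1.3, 0.5], [-2.2, 1.0]]
  plate 3.744220665159817 [589.13986841   2.89358032]
th 3.5753438795561654 [585.96861999   4.81690506] [[-0.8, -0.3], [0.0, -1.9], [1.7, -1.0], [2.0, -0.0], [-0.9, 0.4], [-0.3, 0.7], [-0.4, 1.0], [-1.2, 1.2]]
  plate 3.58107409822026 [586.68887081   4.00123634]
top [[575.8, 171.0, 80.0]] [[-0.4, 167.3]]
scene [[576.3, 168.8, 80.0]] [[-0.1, 165.1]]
top [[457.5, 15.5, 85.0], [459.5, -15.8, 85.0], [545.2, 4.7, 60.0]] [[-128.2, 19.5], [-128.2, -11.9], [-41.3, 3.3]]
scene [[459.5, -20.0, 85.0], [457.1, 14.4, 85.0], [573.5, 3.7, 60.0]] [[-128.4, -16.0], [-128.7, 18.5], [-13.2, 0.5]]
fit/coup [[453.7, 115.4, 34.0], [492.8, -124.4, 36.0]] [[-125.7, 119.5], [-101.7, -122.2]]
fit/coup [[458.5, 115.3, 34.0], [494.7, -127.8, 36.0]] [[-121.0, 119.1], [-100.0, -125.8]]
```

The two views agree: base at about (586, 4.6) mm, turned 3.55°. The post is at about (576,170), the paddle at -128 mm in base x, and all of it matches the given sizes. I'll turn the tool square to the base and head for the post at the safe height.

```bash
cat >> h.py <<'E'
TH=np.radians(3.55);BT=np.array([586.,4.6])
def w2b(p): c,s=np.cos(TH),np.sin(TH); d=np.asarray(p)[:2]-BT; return np.array([c*d[0]+s*d[1],-s*d[0]+c*d[1]])
def b2w(p): c,s=np.cos(TH),np.sin(TH); return BT+[c*p[0]-s*p[1],s*p[0]+c*p[1]]
def goto(bx,by,z):
    o=get_obs(); M=R.from_rotvec(o['orientation']).as_matrix()
    t=np.r_[b2w((bx,by)),z]; print('tool delta mm',(M.T@(t-o['ee_pos'])).round(1),'in base',w2b(o['ee_pos']).round(1),'z',round(o['ee_pos'][2],1),'yaw',np.degrees(np.arctan2(M[1,0],M[0,0])).round(2),'tilt',M[:2,2].round(3),'t',o['t'],'F',o['ft_force'].round(1) if hasattr(o['ft_force'],'round') else o['ft_force'],'w',o['width'])
E
python3 -m creep '{"delta_pos":[[0,0,0],[0,0,0],[0,0,0],[0,0,0],[0.0143,-0.0296,0],[0.0143,-0.0296,0],[0.0143,-0.0296,0],[0.0143,-0.0296,0],[0.0143,-0.0296,0],[0.0143,-0.0296,0],[0.0143,-0.0296,0],[0.0143,-0.0296,0],[0.0143,-0.0296,0],[0.0143,-0.0296,0],[0.0143,-0.0296,0],[0.0143,-0.0296,0],[0.0143,-0.0296,0],[0.0143,-0.0296,0],[0.0143,-0.0296,0],[0.0143,-0.0296,0]],"twist":[[0,0,5.69],[0,0,5.69],[0,0,5.69],[0,0,5.69],[0,0,0],[0,0,0],[0,0,0],[0,0,0],[0,0,0],[0,0,0],[0,0,0],[0,0,0],[0,0,0],[0,0,0],[0,0,0],[0,0,0],[0,0,0],[0,0,0],[0,0,0],[0,0,0]]}' 0.45
python3 -c "
from h import *
goto(0,165.5,150)"
```

```text
t: 1.77
ee_pos: [476.1, -71.9, 222.5]
orientation: [-3.14, -0.097, 0.001]
ft_force: [0.6, -0.9, -0.4]
width: 39.3
grasp_force: 0.0
tool delta mm [ 114.3 -235.1   72.5] in base [-114.4  -69.6] z 222.5 yaw 3.53 tilt [-0.  0.] t 1.7667 F [ 0.6 -0.9 -0.4] w 39.32649578529406
```

```bash

python3 -m creep '{"delta_pos":[[0.0143,-0.0294,0.009],[0.0143,-0.0294,0.009],[0.0143,-0.0294,0.009],[0.0143,-0.0294,0.009],[0.0143,-0.0294,0.009],[0.0143,-0.0294,0.009],[0.0143,-0.0294,0.009],[0.0143,-0.0294,0.009],[0,0,0],[0,0,0]],"twist":[[0,0,0],[0,0,0],[0,0,0],[0,0,0],[0,0,0],[0,0,0],[0,0,0],[0,0,0],[0,0,0],[0,0,0]]}'
python3 - <<'E'
from h import *
goto(0,165.5,48)
im,d=snap('wrist','w1')
P=deproj('wrist',d)
m=(P[:,:,2]>60)&(P[:,:,2]<100)&(d>0)
n,l,s,c=cv2.connectedComponentsWithStats(m.astype(np.uint8))
for i in range(1,n):
    if s[i,4]>60: print(s[i],P[l==i].mean(0).round(1),w2b(P[l==i].mean(0)).round(1),P[l==i][:,2].max().round(1))
E
```

```text
t: 2.6
ee_pos: [575.3, 169.4, 149.5]
orientation: [3.139, 0.101, -0.003]
ft_force: [0.1, -0.0, -0.7]
width: 39.6
grasp_force: 0.0
tool delta mm [  0.7  -0.4 101.5] in base [ -0.5 165.2] z 149.5 yaw 3.68 tilt [-0.002 -0.001] t 2.6 F [ 0.1 -0.  -0.7] w 39.62881100630351
[ 157    0  131  122 3571] [691.  241.4  71.8] [119.5 229.8] 77.6
[ 417  212   56   53 2218] [583.8  77.3  66.4] [ 2.3 72.7] 69.6
[ 602  214   38   51 1527] [590.7 -60.1  66.1] [  0.7 -64.9] 69.0
[307 227  20  27 437] [579.4 169.2  76.8] [  3.6 164.7] 82.0
[526 256  11  31 124] [559.4   3.1  60.7] [-26.6   0.1] 63.0
```

View pics/w1.png

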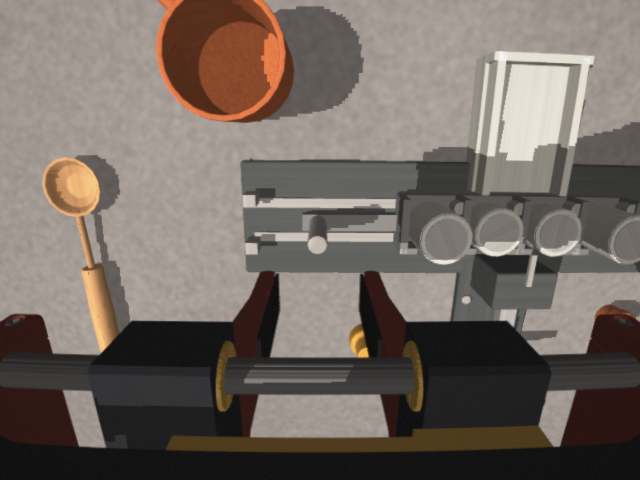

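The wrist view shows the post top at (317,244), centred between the fingers (275 and 362). The pointer measures base y = 0.1, which confirms the frame. I'll go down and pinch the post.

```bash

python3 -m creep '{"delta_pos":[[0.001,0,0.025],[0.001,0,0.025],[0,0,0.025],[0,0,0.025],[0,0,0]],"twist":[[0,0,0],[0,0,0],[0,0,0],[0,0,0],[0,0,0]]}'
python3 -m creep '{"delta_pos":[[0,0,0],[0,0,0],[0,0,0],[0,0,0],[0,0,0],[0,0,0]],"twist":[[0,0,0],[0,0,0],[0,0,0],[0,0,0],[0,0,0],[0,0,0]]}' 0
python3 -c "
from h import *
goto(0,237,48)"
```

```text
t: 3.07
ee_pos: [574.3, 166.0, 46.9]
orientation: [3.138, 0.094, -0.012]
ft_force: [-1.0, -0.0, 1.0]
width: 39.5
grasp_force: 0.0
t: 3.57
ee_pos: [578.9, 168.8, 52.4]
orientation: [-3.139, -0.097, -0.005]
ft_force: [-0.0, 0.8, 8.4]
width: 13.1
grasp_force: 30.0
tool delta mm [ -3.1 -72.7   4.5] in base [  3.1 164.3] z 52.4 yaw 3.53 tilt [0.003 0.001] t 3.5667 F [-0.   0.8  8.4] w 13.116831377163649
```

```bash

python3 -m creep '{"delta_pos":[[0,-0.006,0],[0,-0.011,0],[0,-0.013,0],[0,-0.013,0],[0,-0.013,0],[0,-0.010,0],[0,-0.0065,0],[0,0,0],[0,0,0],[0,0,0]],"twist":[[0,0,0],[0,0,0],[0,0,0],[0,0,0],[0,0,0],[0,0,0],[0,0,0],[0,0,0],[0,0,0],[0,0,0]]}'
python3 - <<'E'
from h import *
goto(0,237,48)
im,d=get_image('top'); cv2.imwrite('pics/t2.png',cv2.resize(im[175:310,225:430,::-1],None,fx=3.8,fy=3.8,interpolation=cv2.INTER_CUBIC))
E
```

```text
t: 4.4
ee_pos: [574.7, 242.0, 52.5]
orientation: [-3.138, -0.097, -0.006]
ft_force: [-0.0, 2.4, 6.8]
width: 13.3
grasp_force: 30.0
tool delta mm [-3.4  0.6  4.5] in base [  3.4 237.6] z 52.5 yaw 3.56 tilt [0.003 0.002] t 4.4 F [-0.   2.4  6.8] w 13.334323015712954
```

View pics/t2.png

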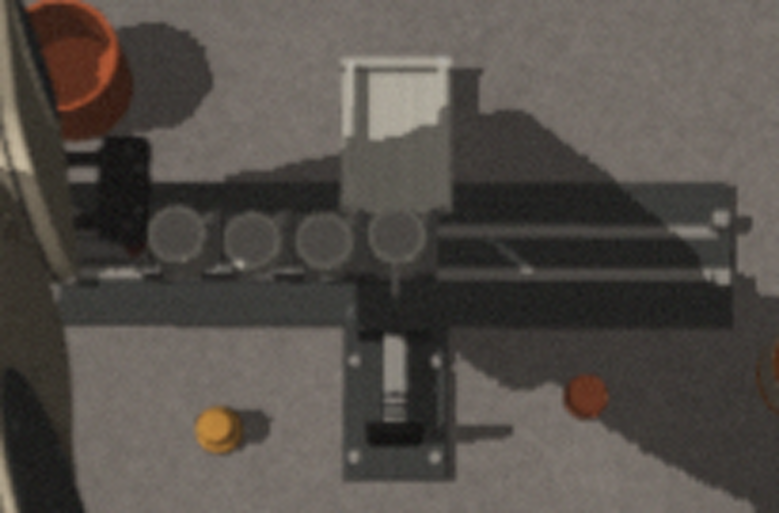

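The top view shows the right-hand tall tin at (397,235), lined up with the pointer at (396,280). Next: release, lift, shut the fingers and go behind the paddle.

```bash

python3 -m creep '{"delta_pos":[[0,0,0],[0,0,0],[0,0,0],[0,0,0],[0,0,-0.025],[0,0,-0.025],[0,0,-0.025],[0,0,-0.025]],"twist":[[0,0,0],[0,0,0],[0,0,0],[0,0,0],[0,0,0],[0,0,0],[0,0,0],[0,0,0]]}' 0.4
python3 -m creep '{"delta_pos":[[-0.022,0.0295,0],[-0.022,0.0295,0],[-0.022,0.0295,0],[-0.022,0.0295,0],[-0.022,0.0295,0],[-0.022,0.0295,0],[-0.022,0.0295,0],[-0.022,0.0295,0],[0,0,0],[0,0,0]],"twist":[[0,0,0],[0,0,0],[0,0,0],[0,0,0],[0,0,0],[0,0,0],[0,0,0],[0,0,0],[0,0,0],[0,0,0]]}' 0
python3 - <<'E'
from h import *
goto(-170,0,54)
im,d=get_image('top'); cv2.imwrite('pics/t3.png',im[:,:,::-1])
im,d=snap('wrist','w3');P=deproj('wrist',d)
m=(P[:,:,2]>55)&(P[:,:,2]<100)&(d>0)
n,l,s,c=cv2.connectedComponentsWithStats(m.astype(np.uint8))
for i in range(1,n):
    if s[i,4]>60: q=P[l==i]; B=np.array([w2b(p) for p in q]); print(s[i],q.mean(0).round(1),B.mean(0).round(1),B.min(0).round(1),B.max(0).round(1),q[:,2].max().round(1))
E
```

```text
t: 5.12
ee_pos: [572.9, 240.4, 151.4]
orientation: [3.14, 0.097, -0.002]
ft_force: [0.1, -0.5, -0.0]
width: 35.5
grasp_force: 0.0
t: 5.95
ee_pos: [411.2, -6.9, 150.8]
orientation: [-3.14, -0.091, 0.0]
ft_force: [0.3, -0.0, -0.1]
width: 0.3
grasp_force: 0.0
tool delta mm [ 5.2 -0.7 96.8] in base [-175.2   -0.7] z 150.8 yaw 3.33 tilt [-0.  0.] t 5.95 F [ 0.3 -0.  -0.1] w 0.3217388019461443
[ 73   0  44  10 286] [561.6 145.   62.6] [-15.6 141.7] [-17.6 131. ] [-12.3 155. ] 67.7
[ 278    0   77   76 4119] [542.7   3.3  57.2] [-43.3   1.4] [-60.4 -23.6] [-15.1  26.3] 65.9
[288 171  56  18 928] [459.2  -1.4  80.8] [-126.9    1.9] [-131.9  -15.8] [-124.    19.5] 86.8
```

```bash

python3 -m creep '{"delta_pos":[[0,-0.0015,0.025],[0,0,0.025],[0,0,0.025],[0,0,0.022],[0.01,0,0],[0.01,0,0],[0.008,0,0],[0,0,0]],"twist":[[0,0,0],[0,0,0],[0,0,0],[0,0,0],[0,0,0],[0,0,0],[0,0,0],[0,0,0]]}'
python3 -m creep '{"delta_pos":[[0.006,0,0],[0.006,0,0],[0.006,0,0],[0.006,0,0],[0.006,0,0],[0.006,0,0],[0.006,0,0],[0.006,0,0],[0.006,0,0],[0.006,0,0],[0.005,0,0],[0,0,0]],"twist":[[0,0,0],[0,0,0],[0,0,0],[0,0,0],[0,0,0],[0,0,0],[0,0,0],[0,0,0],[0,0,0],[0,0,0],[0,0,0],[0,0,0]]}'
python3 -c "
from h import *
goto(-79,1,54)"
```

```text
t: 6.72
ee_pos: [443.4, -2.0, 54.9]
orientation: [3.14, 0.098, 0.005]
ft_force: [-1.4, 0.7, -0.2]
width: 0.8
grasp_force: 0.9
t: 7.72
ee_pos: [503.8, 1.4, 53.8]
orientation: [-3.14, -0.096, 0.006]
ft_force: [-9.2, -0.7, 7.6]
width: 0.5
grasp_force: 4.6
tool delta mm [ 3.3  0.9 -0.2] in base [-82.3   1.9] z 53.8 yaw 3.52 tilt [-0.004 -0.   ] t 7.7167 F [-9.2 -0.7  7.6] w 0.49548787131022665
```

```bash

python3 -m creep '{"delta_pos":[[0.003,0,0],[0.003,0,0],[0,0,0],[0,0,0]],"twist":[[0,0,0],[0,0,0],[0,0,0],[0,0,0]]}'
python3 - <<'E'
from h import *
goto(-79,1,54)
im,d=snap('wrist','w4')
E
```

```text
t: 8.05
ee_pos: [504.7, 1.6, 53.2]
orientation: [-3.14, -0.097, 0.019]
ft_force: [-19.9, -2.0, 14.2]
width: 0.5
grasp_force: 10.0
tool delta mm [ 2.3  1.  -0.8] in base [-81.3   2. ] z 53.2 yaw 3.53 tilt [-0.012 -0.   ] t 8.05 F [-19.9  -2.   14.2] w 0.5365930950212746
```

View pics/w4.png

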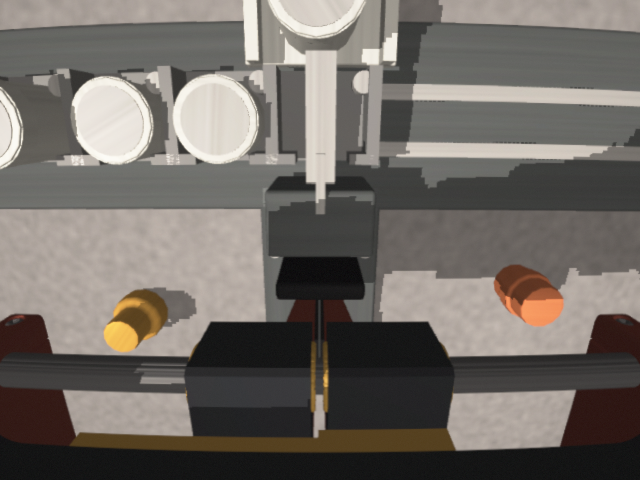

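The wrist view shows the ejector bar all the way through and the tin on the landing at (317,10). The force jump means it's at the end stop. I'll back off, lift and open to straddle the post again.

```bash

python3 -m creep '{"delta_pos":[[-0.008,0,0],[-0.01,0,0],[-0.01,0,0],[-0.01,0,0],[-0.01,0,0],[-0.01,0,0],[-0.01,0,0],[-0.01,0,0],[-0.01,0,0],[-0.01,0,0],[0,0,-0.025],[0,0,-0.025],[0,0,-0.025],[0,0,-0.025],[0,0,0]],"twist":[[0,0,0],[0,0,0],[0,0,0],[0,0,0],[0,0,0],[0,0,0],[0,0,0],[0,0,0],[0,0,0],[0,0,0],[0,0,0],[0,0,0],[0,0,0],[0,0,0],[0,0,0]]}'
python3 - <<'E'
from h import *
goto(1,237.5,150)
im,d=get_image('top'); cv2.imwrite('pics/t5.png',im[:,:,::-1])
P=deproj('top',d)
for nm,(u0,u1,v0,v1),a,b in(('paddle',(312,345,262,300),70,90),('tins',(260,420,190,255),40,75)):
    m=np.zeros((480,640),np.uint8);w=P[v0:v1,u0:u1,2];m[v0:v1,u0:u1]=(w>a)&(w<b)
    n,l,s,c=cv2.connectedComponentsWithStats(m)
    for i in range(1,n):
        if s[i,4]>15: q=P[l==i];print(nm,s[i,4],w2b(q.mean(0)).round(1),np.median(q[:,2]).round(1))
E
```

```text
t: 9.35
ee_pos: [415.9, -4.3, 157.6]
orientation: [3.139, 0.097, 0.013]
ft_force: [0.2, 0.9, -0.2]
width: -0.0
grasp_force: 0.0
tool delta mm [ 171.2 -235.9    8.9] in base [-170.3    1.7] z 157.6 yaw 3.53 tilt [ 0.009 -0.   ] t 9.35 F [ 0.2  0.9 -0.2] w -0.0005221732433113857
tins 201 [45.8  5.4] 63.5
tins 219 [ -2.  146.2] 64.4
tins 188 [-1.2 98.3] 46.9
tins 185 [-1.3 50.3] 46.9
tins 113 [-36.7   3.6] 56.5
```

```bash

python3 -m creep '{"delta_pos":[[0.0214,-0.0295,0],[0.0214,-0.0295,0],[0.0214,-0.0295,0],[0.0214,-0.0295,0],[0.0214,-0.0295,0],[0.0214,-0.0295,0],[0.0214,-0.0295,0],[0.0214,-0.0295,0],[0,0,0],[0,0,0]],"twist":[[0,0,0],[0,0,0],[0,0,0],[0,0,0],[0,0,0],[0,0,0],[0,0,0],[0,-0.5,0],[0,0,0],[0,0,0]]}' 0.45
python3 - <<'E'
from h import *
goto(1,237.5,50)
im,d=snap('wrist','w6');P=deproj('wrist',d)
m=(P[:,:,2]>60)&(P[:,:,2]<100)&(d>0)
n,l,s,c=cv2.connectedComponentsWithStats(m.astype(np.uint8))
for i in range(1,n):
    if s[i,4]>60: print(s[i],P[l==i].mean(0).round(1),w2b(P[l==i].mean(0)).round(1),P[l==i][:,2].max().round(1))
im,d=get_image('top');P=deproj('top',d)
w=P[262:300,312:345].reshape(-1,3);w=w[(w[:,2]>70)&(w[:,2]<92)];print('paddle',len(w),w2b(w.mean(0)))
E
```

```text
t: 10.23
ee_pos: [569.2, 243.0, 151.7]
orientation: [3.139, 0.1, -0.016]
ft_force: [0.8, -0.7, 0.2]
width: 39.2
grasp_force: 0.0
tool delta mm [  4.    1.4 101.6] in base [ -2. 239.] z 151.7 yaw 3.65 tilt [-0.01  -0.001] t 10.2333 F [ 0.8 -0.7  0.2] w 39.2205657805829
[ 276    0  131  119 2899] [690.4 233.2  72.3] [118.3 221.7] 77.3
[616 144  24  53 926] [632.5  20.9  64.6] [47.4 13.4] 67.8
[ 421  207   54   53 2201] [578.8 148.   66.1] [  1.7 143.6] 68.7
[311 223  20  27 428] [574.4 240.1  76.4] [  3.  235.7] 81.7
paddle 53 [-132.2959401     4.69878836]
```

```bash

python3 -m creep '{"delta_pos":[[0.004,0.0015,0.025],[0,0,0.025],[0,0,0.025],[0,0,0.025],[0,0,0],[0,0,0]],"twist":[[0,0.5,0],[0,0,0],[0,0,0],[0,0,0],[0,0,0],[0,0,0]]}'
python3 -m creep '{"delta_pos":[[0,0,0],[0,0,0],[0,0,0],[0,0,0],[0,0,0],[0,0,0]],"twist":[[0,0,0],[0,0,0],[0,0,0],[0,0,0],[0,0,0],[0,0,0]]}' 0
python3 -c "
from h import *
goto(0,92.3,50)"
```

```text
t: 10.83
ee_pos: [571.6, 239.0, 52.7]
orientation: [3.139, 0.095, -0.006]
ft_force: [-0.1, 0.7, 0.5]
width: 39.6
grasp_force: 0.0
t: 11.33
ee_pos: [574.0, 241.1, 54.9]
orientation: [-3.139, -0.097, -0.003]
ft_force: [-1.8, -0.8, 5.9]
width: 13.4
grasp_force: 30.0
tool delta mm [ -2.6 144.5   4.8] in base [  2.7 236.8] z 54.9 yaw 3.53 tilt [0.002 0.001] t 11.3333 F [-1.8 -0.8  5.9] w 13.44661400833631
```

```bash

python3 -m creep '{"delta_pos":[[0,0.008,0],[0,0.014,0],[0,0.0135,0],[0,0.0135,0],[0,0.0135,0],[0,0.0135,0],[0,0.0135,0],[0,0.0135,0],[0,0.0135,0],[0,0.0135,0],[0,0.009,0],[0,0.005,0],[0,0,0],[0,0,0],[0,0,0]],"twist":[[0,0,0],[0,0,0],[0,0,0],[0,0,0],[0,0,0],[0,0,0],[0,0,0],[0,0,0],[0,0,0],[0,0,0],[0,0,0],[0,0,0],[0,0,0],[0,0,0],[0,0,0]]}'
python3 -c "
from h import *
goto(0,92.3,50)"
```

```text
t: 12.58
ee_pos: [582.4, 96.5, 54.8]
orientation: [3.14, 0.097, 0.001]
ft_force: [-2.1, -3.3, 9.3]
width: 13.4
grasp_force: 30.0
tool delta mm [-2.1 -0.3  4.8] in base [ 2.1 92. ] z 54.8 yaw 3.53 tilt [ 0.001 -0.   ] t 12.5833 F [-2.1 -3.3  9.3] w 13.444056573883406
```

```bash

python3 -m creep '{"delta_pos":[[0,0,0],[0,0,0],[0,0,0],[0,0,0],[0,0,-0.025],[0,0,-0.025],[0,0,-0.025],[0,0,-0.025]],"twist":[[0,0,0],[0,0,0],[0,0,0],[0,0,0],[0,0,0],[0,0,0],[0,0,0],[0,0,0]]}' 0.4
python3 -m creep '{"delta_pos":[[-0.0295,0.0152,0],[-0.0295,0.0152,0],[-0.0295,0.0152,0],[-0.0295,0.0152,0],[-0.0295,0.0152,0],[-0.0295,0.0152,0],[0,0,0],[0,0,0],[0,0,0]],"twist":[[0,0,0],[0,0,0],[0,0,0],[0,0,0],[0,0,0],[0,0,0],[0,0,0],[0,0,0],[0,0,0]]}' 0
python3 - <<'E'
from h import *
goto(-175,1,54)
im,d=get_image('top');P=deproj('top',d)
m=np.zeros((480,640),np.uint8);w=P[190:262,260:420,2];m[190:262,260:420]=(w>40)&(w<75)
n,l,s,c=cv2.connectedComponentsWithStats(m)
for i in range(1,n):
    if s[i,4]>15: q=P[l==i];print(s[i,4],w2b(q.mean(0)).round(1),np.median(q[:,2]).round(1))
snap('wrist','w7')
E
```

```text
t: 13.25
ee_pos: [581.8, 97.1, 154.3]
orientation: [3.14, 0.097, -0.001]
ft_force: [0.8, -1.7, -0.4]
width: 35.1
grasp_force: 0.0
t: 14.0
ee_pos: [412.2, -4.9, 154.0]
orientation: [-3.14, -0.096, -0.003]
ft_force: [0.6, -0.1, 0.5]
width: 0.6
grasp_force: 0.0
tool delta mm [ -1.1   0.3 100. ] in base [-174.1    1.3] z 154.0 yaw 3.5 tilt [0.002 0.   ] t 14.0 F [ 0.6 -0.1  0.5] w 0.6298479040068916
202 [45.7  5. ] 63.6
427 [-23.8   2.5] 58.4
200 [ -2.5 -46.4] 46.9
190 [ -2.3 -93.9] 46.8
18 [-5.9 93. ] 56.4
```

View pics/w7.png

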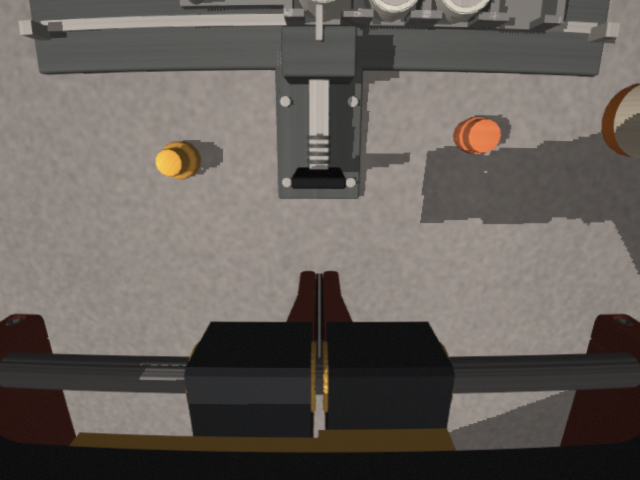

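The wrist view shows the paddle out at (318,180), with a bay's tin behind the pointer at (320,20). The short tins' positions put the carrier at about -72 mm. Pushing now.

```bash

python3 -m creep '{"delta_pos":[[0,0,0.025],[0,0,0.025],[0,0,0.025],[0,0,0.025],[0.01,0,0],[0.01,0,0],[0.008,0,0],[0,0,0]],"twist":[[0,0,0],[0,0,0],[0,0,0],[0,0,0],[0,0,0],[0,0,0],[0,0,0],[0,0,0]]}'
python3 -m creep '{"delta_pos":[[0.006,0,0],[0.006,0,0],[0.006,0,0],[0.006,0,0],[0.006,0,0],[0.006,0,0],[0.006,0,0],[0.006,0,0],[0.006,0,0],[0.006,0,0],[0.005,0,0],[0.003,0,0],[0.002,0,0],[0,0,0],[0,0,0]],"twist":[[0,0,0],[0,0,0],[0,0,0],[0,0,0],[0,0,0],[0,0,0],[0,0,0],[0,0,0],[0,0,0],[0,0,0],[0,0,0],[0,0,0],[0,0,0],[0,0,0],[0,0,0]]}'
python3 - <<'E'
from h import *
goto(-79,1,54)
snap('wrist','w8')
im,d=get_image('top');P=deproj('top',d)
m=np.zeros((480,640),np.uint8);w=P[185:262,260:420,2];m[185:262,260:420]=(w>40)&(w<75)
n,l,s,c=cv2.connectedComponentsWithStats(m)
for i in range(1,n):
    if s[i,4]>15: q=P[l==i];print(s[i,4],w2b(q.mean(0)).round(1),np.median(q[:,2]).round(1))
E
```

```text
t: 14.77
ee_pos: [442.6, -3.0, 55.0]
orientation: [3.14, 0.097, 0.006]
ft_force: [-2.1, -0.6, -0.9]
width: 0.3
grasp_force: 0.9
t: 16.02
ee_pos: [504.8, 0.9, 53.4]
orientation: [-3.14, -0.097, 0.013]
ft_force: [-13.9, -2.0, 10.1]
width: 0.4
grasp_force: 7.2
tool delta mm [ 2.3  0.3 -0.6] in base [-81.3   1.3] z 53.4 yaw 3.53 tilt [-0.008 -0.   ] t 16.0167 F [-13.9  -2.   10.1] w 0.38266325848981264
296 [74.2  6.9] 64.1
168 [ -2.2 -97.1] 47.0
```

View pics/w8.png

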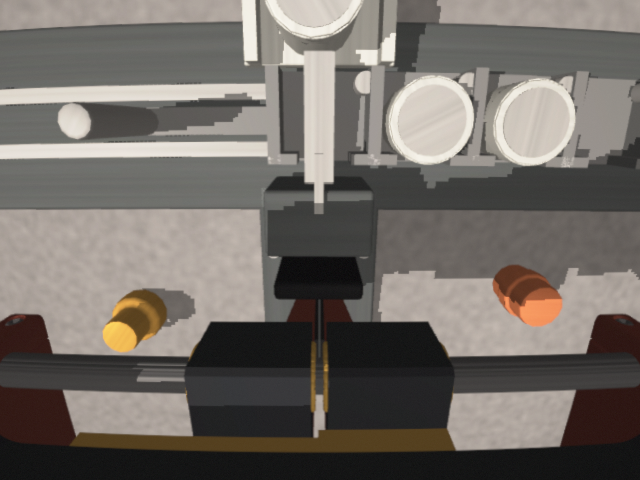

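The wrist view matches the first stroke: the bar is fully through, the tin is on the landing at (317,10), and the short tins are in place at (430,120) and (535,120). I'll back off, then go to the post.

```bash

python3 -m creep '{"delta_pos":[[-0.008,0,0],[-0.01,0,0],[-0.01,0,0],[-0.01,0,0],[-0.01,0,0],[-0.01,0,0],[-0.01,0,0],[-0.01,0,0],[-0.01,0,0],[-0.01,0,0],[0,0,-0.025],[0,0,-0.025],[0,0,-0.025],[0,0,-0.025],[0,0,0]],"twist":[[0,0,0],[0,0,0],[0,0,0],[0,0,0],[0,0,0],[0,0,0],[0,0,0],[0,0,0],[0,0,0],[0,0,0],[0,0,0],[0,0,0],[0,0,0],[0,0,0],[0,0,0]]}'
python3 -m creep '{"delta_pos":[[0.0288,-0.0152,0],[0.0288,-0.0152,0],[0.0288,-0.0152,0],[0.0288,-0.0152,0],[0.0288,-0.0152,0],[0.0288,-0.0152,0],[0,0,0],[0,0,0],[0,0,0]],"twist":[[0,0,0],[0,0,0],[0,0,0],[0,0,0],[0,0,0],[0,0,0],[0,0,0],[0,0,0],[0,0,0]]}' 0.45
python3 - <<'E'
from h import *
goto(1,92,52)
im,d=snap('wrist','w9');P=deproj('wrist',d)
m=(P[:,:,2]>42)&(P[:,:,2]<100)&(d>0)
n,l,s,c=cv2.connectedComponentsWithStats(m.astype(np.uint8))
for i in range(1,n):
    if s[i,4]>60: print(s[i],P[l==i].mean(0).round(1),w2b(P[l==i].mean(0)).round(1),P[l==i][:,2].max().round(1))
E
```

```text
t: 17.37
ee_pos: [413.8, -5.1, 157.5]
orientation: [3.139, 0.097, 0.013]
ft_force: [0.7, -0.9, -0.1]
width: 0.5
grasp_force: 0.0
t: 18.12
ee_pos: [576.6, 96.4, 152.5]
orientation: [3.14, 0.097, -0.003]
ft_force: [0.4, 0.1, -0.5]
width: 39.4
grasp_force: 0.0
tool delta mm [  4.9   0.2 100.5] in base [-3.7 92.2] z 152.5 yaw 3.54 tilt [-0.002 -0.   ] t 18.1167 F [ 0.4  0.1 -0.5] w 39.432986256766625
[  45    0  142  119 7630] [692.9 240.9  62.7] [121.4 229.2] 77.6
[ 413   78   65  115 5759] [655.9  14.5  64.2] [70.4  5.6] 68.3
[ 472  202   52   49 1929] [590.8 -43.7  48.2] [  1.8 -48.5] 51.1
[ 530  203   51   48 1881] [593.3 -90.9  48.2] [  1.4 -95.7] 51.0
[309 216  20  33 523] [584.3  95.9  71.8] [ 4.  91.2] 81.9
[ 398  249   69   56 2888] [544.5   4.6  55.9] [-41.4   2.6] 62.0
```

View pics/w9.png

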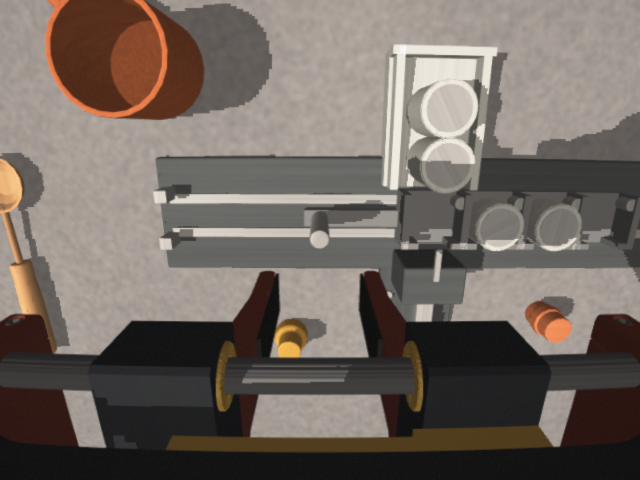

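Both tall tins stand on the landing at (450,110) and (444,165), both short tins are in their bays, and the post is at (319,240) between the fingers. Next: go down, pinch and slide the carrier to the right-hand stop.

```bash

python3 -m creep '{"delta_pos":[[0.005,0,0.025],[0,0,0.025],[0,0,0.025],[0,0,0.025],[0,0,0],[0,0,0]],"twist":[[0,0,0],[0,0,0],[0,0,0],[0,0,0],[0,0,0],[0,0,0]]}'
python3 -m creep '{"delta_pos":[[0,0,0],[0,0,0],[0,0,0],[0,0,0],[0,0,0],[0,0,0]],"twist":[[0,0,0],[0,0,0],[0,0,0],[0,0,0],[0,0,0],[0,0,0]]}' 0
python3 -m creep '{"delta_pos":[[0,0.005,0],[0,0.008,0],[0,0.008,0],[0,0.008,0],[0,0.006,0],[0,0.004,0],[0,0.003,0],[0,0.002,0],[0,0.001,0],[0,0,0],[0,0,0]],"twist":[[0,0,0],[0,0,0],[0,0,0],[0,0,0],[0,0,0],[0,0,0],[0,0,0],[0,0,0],[0,0,0],[0,0,0],[0,0,0]]}'
python3 -c "
from h import *
goto(0,49.3,50)"
```

```text
t: 18.67
ee_pos: [581.1, 96.2, 52.9]
orientation: [3.14, 0.096, -0.005]
ft_force: [-0.4, -1.0, -0.1]
width: 39.5
grasp_force: 0.0
t: 19.17
ee_pos: [583.7, 97.1, 54.8]
orientation: [-3.14, -0.097, -0.003]
ft_force: [-1.8, -0.3, 8.2]
width: 13.3
grasp_force: 30.0
t: 20.08
ee_pos: [586.1, 55.9, 54.8]
orientation: [-3.135, -0.095, -0.002]
ft_force: [-3.4, 20.9, 8.5]
width: 13.5
grasp_force: 30.0
tool delta mm [-3.3  2.   4.8] in base [ 3.3 51.2] z 54.8 yaw 3.46 tilt [0.001 0.005] t 20.0833 F [-3.4 20.9  8.5] w 13.508839529742586
```

```bash

python3 -m creep '{"delta_pos":[[0,0,0],[0,0,0],[0,0,0],[0,0,0],[0,0,-0.025],[0,0,-0.025],[0,0,-0.025],[0,0,-0.025],[0,0,-0.025],[0,0,0],[0,0,0],[0,0,0]],"twist":[[0,0,0],[0,0,0],[0,0,0],[0,0,0],[0,0,0],[0,0,0],[0,0,0],[0,0,0],[0,0,0],[0,0,0],[0,0,0],[0,0,0]]}' 0.45
python3 - <<'E'
from h import *
goto(0,50,150)
im,d=snap('wrist','w10');P=deproj('wrist',d)
m=(P[:,:,2]>42)&(P[:,:,2]<100)&(d>0)
n,l,s,c=cv2.connectedComponentsWithStats(m.astype(np.uint8))
for i in range(1,n):
    if s[i,4]>60: print(s[i],w2b(P[l==i].mean(0)).round(1),P[l==i][:,2].max().round(1))
im,d=get_image('top');P=deproj('top',d)
w=P[262:300,312:345].reshape(-1,3);w=w[(w[:,2]>70)&(w[:,2]<92)];print('paddle',len(w),w2b(w.mean(0)) if len(w) else '')
E
```

```text
t: 21.08
ee_pos: [585.1, 51.8, 178.0]
orientation: [3.14, 0.096, -0.002]
ft_force: [-0.3, -0.7, -0.1]
width: 39.6
grasp_force: 0.0
tool delta mm [-2.  -2.9 28. ] in base [ 2.1 47.1] z 178.0 yaw 3.5 tilt [-0.001 -0.   ] t 21.0833 F [-0.3 -0.7 -0.1] w 39.56130411621172
[   7    2  135  127 7777] [125.9 229.1] 76.4
[ 348   90   54  105 4384] [70.1  4.4] 67.7
[ 455  203   47   45 1627] [  1.5 -88.9] 50.1
[ 509  204   47   44 1581] [   1.  -136.5] 50.2
[304 217  19  28 424] [ 3.5 50.8] 80.9
[ 342  246   60   51 1758] [-38.9   1.8] 60.7
[618 285  22  36 474] [ -73.9 -246. ] 64.4
[347 350  22   7 120] [-125.2    9.7] 51.4
paddle 0
```

```bash
python3 -c "
from workcell import *
print(close_job())"
```

```text
the job is handed in; nothing more can be done
None
```

I handed the job in at about 21 s. Both tall tins are on the landing, both short tins are in their bays, and the carrier is against its right-hand stop. The ejector was released and the carrier slid freely, but the paddle was out of view in the last picture. No verdict came back.

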